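# Clamp the stencil on the clay-tile jig

## Task

Make the clay-tile jig ready: lay the stencil with the two square windows flat on the jig so that its two corner holes drop over the jig's pins (either way round, lowered into place, not dropped) and let go of it. Then pinch in both side tabs of the black knob and turn it until its hold-down arm lies straight over the stencil's edge, and release it so that both tabs spring out again and lock it. Leave the round-windowed stencil and the other things on the table where they are.

Things in the scene. Friction and masses are not known exactly. Their poses are not given: they have to be found in the camera images.
- jig: Plywood jig board 180 (x) by 260 (y) by 18 mm thick, fixed to the table; origin at the centre of its underside, on the table. A clay sheet lies flush in its top. The knob's upright axis is at (0, 70) mm in the jig frame. A clay figure stands just off the board's +x side and a clay animal just off its -x side.
- seat (a point): Point on top of the board (18 mm above the table), midway between two steel locating pins; axes as the jig's. The pins stand at (-60, 40) and (60, -40) mm from it, 8 mm thick for 9 mm, then tapering to 3 mm at 16 mm high. The seated stencil's centre lies here, its x axis along the jig's x axis, either way round.
- stencil: The stencil to use: loose wooden plate 150 (x) by 110 (y) by 6 mm, about 0.2 kg, lying on the table; origin under its centre. Two SQUARE windows 41 mm wide at x = +-38 mm and two 11 mm pin holes at (-60, 40) and (60, -40) mm, so that a half turn also fits.
- stencil_handle (a point): Point in the stencil's handle, 30 mm above the underside at the plate's centre; axes as the plate's, z up. The handle is a bar standing upright on the plate's centre, 14 mm wide (x), 50 mm long (y), from 6 to 42 mm above the plate's underside.
- other_handle (a point): The stencil to leave alone: the same plate and handle with two round windows 45 mm across. The same point in its handle.
- knob_grip (a point): On the knob's upright axis, 60 mm above the table, the height to pinch. Axes turn with the knob: grey tabs at +x and -x, hold-down arm to -y. Tabs: flat outer faces 24 mm wide, 40 to 76 mm above the table, 30 mm from the axis when out (60 mm over both), 22 mm when fully in. Between them the black knob body, 26 (x) by 46 (y) mm, up to 72 mm high.
- clamp_foot (a point): Underside of the rubber foot near the end of the knob's steel hold-down arm, 75 mm from the knob's axis. The arm is 16 mm wide, reaches 83 mm from the axis and lies 28 to 35 mm above the table; the foot's underside is 26 mm up, 2 mm above the top of a seated stencil. Axes as the knob's.
- knob (a joint): Angle of the knob, rad, growing anticlockwise from above; range -0.08 to 1.5. 0: locked, arm along the jig's -y axis over the stencil's edge. 1.0 to 1.45: open, arm towards the jig's +x side (its start). Between 0.08 and 0.95 it moves only while both tabs are pressed in; released within 0.08 of 0 the tabs spring out and lock it. Friction about 0.06 N m.
- tab_a (a joint): Inward travel of the tab on the knob's +x side, m: 0 out, 0.008 fully in. Spring: 1.8 N at the start, 5.4 N fully in. It frees the knob from about 0.005.
- tab_b (a joint): The same for the tab on the knob's -x side.
- figure: Clay figure, 42 mm wide and 92 mm tall, standing on the table beside the jig; origin under its centre.
- animal: Clay animal, 28 by 72 mm, 52 mm tall, beside the jig; origin on the table under its body.
- glaze: Round bottle 56 mm wide, 150 mm tall; origin under its centre.
- brushes: Jar 76 mm wide, 100 mm tall, with brushes standing in it up to 205 mm; origin under its centre.
- modeller: Wooden-handled brush 150 mm long lying along its x axis; origin near the middle of its underside.
Things that resemble listed ones, but are neither listed nor needed, are in the scene too. Leave any pink look-alike of the stencil alone.

How it is judged:
By the outcome, as a careful person would: the job done as asked, in the order asked, and still so for the second after the job is handed in, with the robot touching nothing.
It also fails if it takes over 51 s, if anything falls off the work surface, if the arm or the gripper's body presses on something with over 40 N, if the wrist force passes 120 N, or if a joint passes its speed limit or range.

## Robot

A 7-joint arm with a two-finger parallel gripper is mounted at the origin on the work surface. World frame = base frame: x ahead of the robot, y to its left, z up, the work surface at z = 0. Lengths are in m, angles in rad, forces in N, time in s.
With the tool pointing down it reaches from about 0.425 to 0.95 m from the base axis. Payload 16.7 kg.
Tool frame: the origin (TCP) lies at the very end of the fingers, on their centre line; the grasp point (between the pads) lies 19 mm behind it; z points along the fingers, y is the line along which they close (so a half turn about z gives the same grasp; the last joint's range is limited). The gripper opens to 94 mm and grips with 3 to 60 N. Pads are 16 mm wide; open, the fingers measure 119 mm over their backs; the gripper's body (75 mm by 177 mm) begins 78 mm behind the grasp point.
Start: joints at [-1.395, 0.426, 0.074, 1.606, -0.034, 1.111, -0.067], TCP at [0.216, 0.639, 0.205] pointing down, gripper open.
Joint ranges: [-2.85, 2.85], [-0.5, 2.14], [-1.23, 1.37], [0.21, 2.46], [-1.02, 4.16], [0.16, 2.05], [-2.73, 2.73]. Speed limits (rad/s): [1.89, 1.89, 2.39, 2.39, 3.01, 3.01, 3.01].

## Interface

Orientations are given as a unit quaternion [x, y, z, w].
In Python, from cell import * gives the robot as it stands.
- The arm moves only by the tool arm_command, never from a script. Its argument "motion" is a list of rows, each a list of 5 numbers: the opening, from 0 (shut) to 1 (fully open), then the shift along the tool's x, y, z in m, then the turn about the tool's z in degrees. A call has exactly 8 rows; each row shifts and turns the commanded pose from where the row before left it, along the tool's axes as they then stand; what a row does not reach is not made up. A row lasts 1/12 s, in which the tool goes at most 41.7 mm and 7.16 degrees, less where a joint would pass 70% of its speed; a pose out of reach is approached as far as the arm can. A call with a gripper value outside its range is refused whole. The fingers move at their own pace and stop on an object; the grip force is fixed at half the most. Time passes only in rows, so rows that do not move let the fingers close, or fill a call up. It gives the time, the measured TCP pose, the force, the opening and the grip force at its end, in the units of the state.
- sense(): the state, without advancing time (a new reading comes with each control period).
- snapshot(name): name is "scene" or "top" or "wrist"; returns a dict with "frame" (480x640x3 uint8, red, green, blue), "depth" (480x640 float32, m along the optical axis (not along the pixel's ray), 0 where there is no reading), "vfov" (degrees; the focal length in pixels is half the picture's height over the tangent of half this angle, whatever the lens; pixels are square), "cx", "cy" (the principal point, pixels), "rvec" (rotation vector, rad) and "tvec" (3), from world to camera coordinates, as OpenCV has them. Camera axes: x right, y down, z forward; pixel columns grow to the right and rows downward; lengths in m; the calibration is good to about 2 mm. A picture is of the moment at which its call begins.
- job_done(): hands the job in; it is judged then, once.
The state is a dict: "clock": time; "joints": joint angles; "qd": joint speeds; "effort": joint torques, N m; "ee_pos": TCP position; "orientation": TCP orientation; "ft_force": force on the tool from outside, world axes, zero at the start; "ft_torque": the same for the moment, N m; "opening": finger opening in m; "gripper_force": force on a finger pad.
Only numpy, scipy, OpenCV 4.12 (cv2) and the standard library are available. Lean on these libraries where they do the work, as an engineer would, in place of code of your own. Each camera call takes 0.05 s, during which the arm holds its last target. There are 200 camera calls.

## Working session

There is one attempt and no reset: what is moved stays moved. The work goes in short steps, Python scripts to look and compute and a tool call to move; the robot and the scene stay as the last step left them, time stands still between calls to the robot, and variables do not carry over. Pictures are saved under pics/ and viewed, at most 10 in all, crops included, and the job is handed in when it is done.

Besides the shell and the picture viewer there is one more tool, called after "Call:" as name(argument=value, ...), one argument or row to a line, values as JSON. arm_command: Moves the arm, as the interface text tells. Its arguments: {"type":"object","properties":{"motion":{"type":"array"}},"required":["motion"]}

```bash
mkdir -p pics; cat > h.py <<'E'
from cell import *
import numpy as np, cv2
from scipy.spatial.transform import Rotation as R
def cam(n):
    s=snapshot(n); np.savez('last_'+n,**s); return s
def load(n): return dict(np.load('last_'+n+'.npz'))
def world(s,u,v,z=None):
    f=240/np.tan(np.radians(s['vfov'])/2); M=cv2.Rodrigues(np.array(s['rvec'],float))[0]; t=np.array(s['tvec']).ravel()
    d=np.array([(u-s['cx'])/f,(v-s['cy'])/f,1.]); c=-M.T@t; r=M.T@d
    k=float(s['depth'][int(round(v)),int(round(u))]) if z is None else (z-c[2])/r[2]
    return c+k*r
def save(s,name,box=None,k=1):
    im=s['frame'][:,:,::-1]
    if box: u0,v0,u1,v1=box; im=im[v0:v1,u0:u1]
    cv2.imwrite('pics/'+name,cv2.resize(im,None,fx=k,fy=k,interpolation=cv2.INTER_CUBIC))
E
python3 - <<'E'
from h import *
for n in('scene','top'):
    s=cam(n); save(s,n+'1.png')
print(s['vfov'],s['cx'],s['cy'],s['tvec'],s['rvec'],sense())
E
```

```text
48.146884995078196 313.4347255361868 233.1827731095728 [-0.05833975  0.56455494  1.50406994] [ 2.09915096 -2.12156459  0.23004288] {'clock': 0.1, 'joints': array([-1.39447555,  0.42665327,  0.07386594,  1.6065335 , -0.03406524,
        1.11077672, -0.0671042 ]), 'qd': array([-0.00018441, -0.00043547,  0.00226067, -0.00101542, -0.00035025,
        0.00128419,  0.000192  ]), 'effort': array([ 8.68211151e-03, -9.37474394e+01,  3.67679469e+00, -4.55042732e+01,
       -4.87578381e-02,  1.67674437e-02,  5.15298507e-05]), 'ee_pos': array([0.21598006, 0.63910989, 0.20486102]), 'orientation': array([ 1.62206440e-01,  9.86756688e-01, -5.54899246e-04, -3.39034904e-05]), 'ft_force': array([-0.24947241,  0.37804438,  0.67169198]), 'ft_torque': array([-0.04406906,  0.00490217,  0.00204926]), 'gripper_force': 0.0, 'opening': 0.093836201723341}
```

View pics/top1.png

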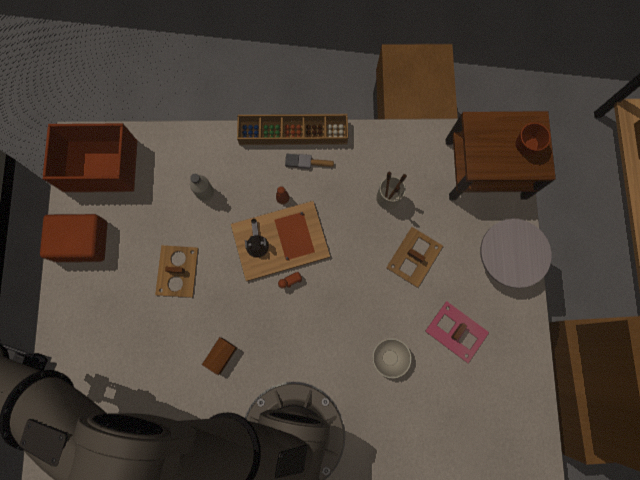

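View pics/scene1.png

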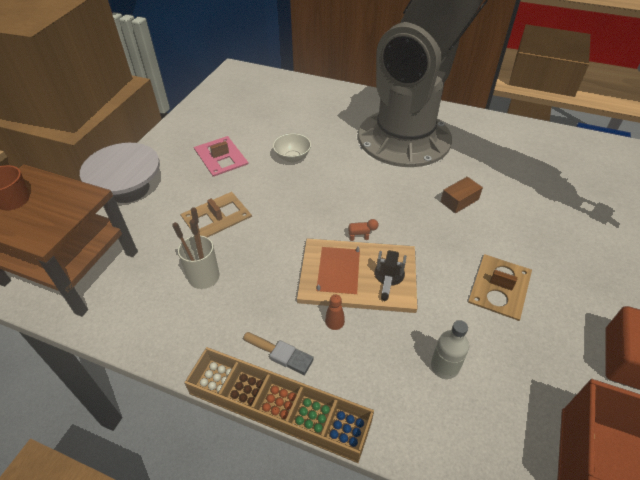

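The top view shows the square-window stencil at about (415,257), the jig at (280,241) with its knob at (257,245), and the round-window stencil at (177,271). I'll enlarge the jig and the stencil next.

```bash
python3 - <<'E'
from h import *
s=load('top')
a=s['frame'][190:310,225:345,::-1]; b=s['frame'][210:310,365:465,::-1]
a=cv2.resize(a,(480,480),interpolation=2)[:,:]; b=cv2.resize(b,(480,480),interpolation=2)
cv2.imwrite('pics/c1.png',cv2.resize(np.hstack([a,b])[:, :960],(800,400)))
for p in [(257,245),(417,256),(328,260),(245,278),(233,236),(315,204)]: print(p,world(s,*p).round(4))
E
```

```text
(257, 245) [0.5288 0.0987 0.0697]
(417, 256) [ 0.497  -0.3668  0.0397]
(328, 260) [ 4.944e-01 -1.074e-01 -1.000e-04]
(245, 278) [0.441  0.1386 0.0136]
(233, 236) [ 0.5723  0.1796 -0.0067]
(315, 204) [ 0.6681 -0.0704  0.0015]
```

View pics/c1.png

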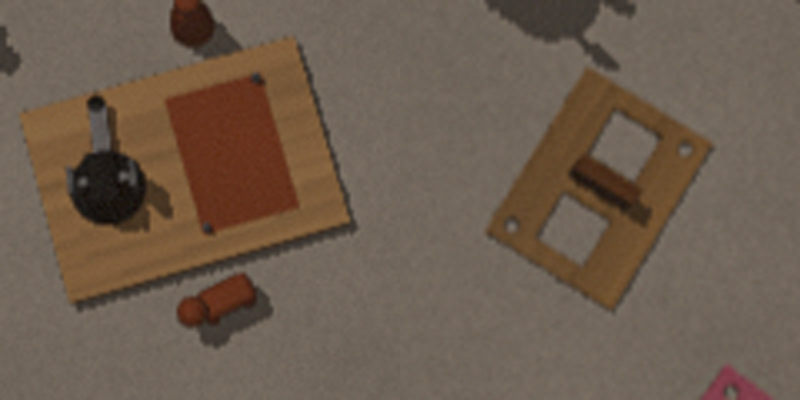

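```bash
python3 - <<'E'
from h import *
s=load('top')
L=lambda x,y,z:world(s,225+(x+.5)/(10/3)-.5,190+(y+.5)/(10/3)-.5,z)
Q=lambda x,y,z:world(s,365+(x-400+.5)/4-.5,210+(y+.5)/4-.5,z)
jc=np.array([L(*p,.018) for p in[(22,113),(297,38),(352,225),(75,303)]])  # (+x+y),(+x-y),(-x-y),(-x+y)
def fit(m,P): # local->world 2D
    P=P[:,:2]; a=(m-m.mean(0)); b=P-P.mean(0)
    th=np.arctan2((a[:,0]*b[:,1]-a[:,1]*b[:,0]).sum(),(a*b).sum()); c,S=np.cos(th),np.sin(th)
    Rm=np.array([[c,-S],[S,c]]); t=P.mean(0)-Rm@m.mean(0); return th,t,np.abs((Rm@m.T).T+t-P).max(),Rm
mj=np.array([[90,130],[90,-130],[-90,-130],[-90,130]])/1e3
th,t,e,Rm=fit(mj,jc);print('jig',th,np.degrees(th),t,e)
kn=Rm@[0,.07]+t; print('knob',kn)
p1,p2=L(257,78,.034)[:2],L(207,228,.034)[:2]
print('pins',p1,p2,'mid',(p1+p2)/2,'dist',np.hypot(*(p1-p2)),'seat in jig',Rm.T@((p1+p2)/2-t),Rm.T@(p1-p2))
sc=np.array([Q(*p,.006) for p in[(587,68),(712,148),(613,308),(488,233)]])
ms=np.array([[75,55],[75,-55],[-75,-55],[-75,55]])/1e3
th2,t2,e2,R2=fit(ms,sc);print('st',np.degrees(th2),t2,e2)
h1,h2=Q(685,149,.006)[:2],Q(512,225,.006)[:2]
print('holes',(h1+h2)/2,R2.T@(h1-h2))
tool=R.from_quat(sense()['orientation']).as_matrix(); print(tool.round(3))
E
```

```text
jig 0.2689702442441103 15.410859809790445 [0.55271436 0.03337115] 0.0031273460614546222
knob [0.53411264 0.1008543 ]
pins [ 0.63156169 -0.03022841] [0.49583698 0.01462389] mid [ 0.56369933 -0.00780226] dist 0.14294378679535186 seat in jig [-0.00035137 -0.04261216] [ 0.11892573 -0.07930697]
st -33.329463454962415 [ 0.50056151 -0.36644481] 0.0033199128669502143
holes [ 0.50177286 -0.36551142] [ 0.11965677 -0.07965017]
[[-0.947  0.32  -0.   ]
 [ 0.32   0.947 -0.001]
 [-0.    -0.001 -1.   ]]
```

Call:
arm_command(
  motion=[
    [1, -0.02, -0.002, -0.003, 2],
    [1, -0.04, -0.003, -0.004, 3.6],
    [1, -0.04, -0.003, -0.004, 3.6],
    [1, -0.04, -0.003, -0.004, 3.6],
    [1, -0.04, -0.003, -0.004, 3.6],
    [1, -0.04, -0.003, -0.004, 3.6],
    [1, -0.04, -0.003, -0.004, 3.6],
    [1, -0.04, -0.003, -0.004, 3.6],
  ],
)

```text
clock: 0.77
ee_pos: [0.462, 0.4666, 0.2364]
orientation: [0.391, 0.92, -0.0, -0.0]
ft_force: [1.2, 1.0, -0.2]
opening: 0.094
gripper_force: 0.0
```

Call:
arm_command(
  motion=[
    [1, -0.04, -0.003, 0, 3.6],
    [1, -0.04, -0.003, 0, 3.6],
    [1, -0.04, -0.003, 0, 3.6],
    [1, -0.04, -0.003, 0, 3.6],
    [1, -0.04, -0.003, 0, 3.6],
    [1, -0.04, -0.003, 0, 3.6],
    [1, -0.04, -0.003, 0, 3.6],
    [1, -0.04, -0.003, 0, 3.6],
  ],
)

```text
clock: 1.43
ee_pos: [0.6063, 0.1837, 0.2363]
orientation: [0.608, 0.794, -0.0, 0.0]
ft_force: [0.6, 0.8, 0.7]
opening: 0.0937
gripper_force: 0.0
```

Call:
arm_command(
  motion=[
    [1, -0.04, -0.003, 0, 3.6],
    [1, -0.04, -0.003, 0, 3.6],
    [1, -0.04, -0.003, 0, 3.6],
    [1, -0.04, -0.003, 0, 3.6],
    [1, -0.04, -0.003, 0, 3.6],
    [1, -0.04, -0.003, 0, 3.6],
    [1, -0.04, -0.003, 0, 3.6],
    [1, -0.04, -0.003, 0, 3.6],
  ],
)

```text
clock: 2.1
ee_pos: [0.5965, -0.1336, 0.2364]
orientation: [0.786, 0.618, -0.0, 0.0]
ft_force: [1.2, -0.6, 0.0]
opening: 0.0941
gripper_force: 0.0
```

Call:
arm_command(
  motion=[
    [1, -0.036, 0, 0, 2.8],
    [1, -0.036, 0, 0, 2.8],
    [1, -0.036, 0, 0, 2.8],
    [1, -0.036, 0, 0, 2.8],
    [1, -0.036, 0, 0, 2.8],
    [1, -0.036, 0, 0, 2.8],
    [1, -0.036, 0, 0, 2.8],
    [1, 0, 0, 0, 0],
  ],
)

```text
clock: 2.77
ee_pos: [0.4985, -0.371, 0.237]
orientation: [0.882, 0.471, -0.001, 0.001]
ft_force: [-1.6, -0.5, 0.4]
opening: 0.094
gripper_force: 0.0
```

```bash
python3 - <<'E'
from h import *
s=cam('wrist'); save(s,'w1.png'); st=sense(); print(st['ee_pos'],st['orientation'],st['qd'].round(3),st['joints'].round(2))
E
```

```text
[ 0.50064403 -0.36808728  0.2367037 ] [ 8.80877618e-01  4.73343632e-01 -5.43257399e-04  3.64514332e-04] [-0.051  0.002 -0.057 -0.005 -0.007  0.    -0.012] [-0.07  0.39  0.79  1.73 -0.3   1.15  0.23]
```

View pics/w1.png

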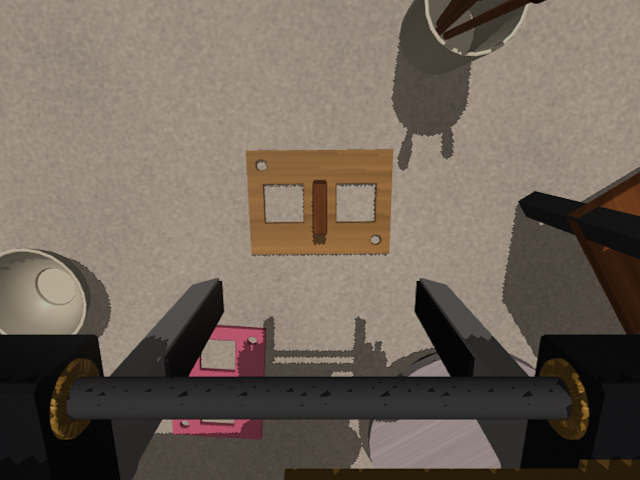

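Wrist view: the plate's corners are at (247,151), (392,150), (390,254) and (252,255), the holes at (262,165) and (376,239), and the handle at (320,212).

```bash
cat >> h.py <<'E'
def fit(m,P):
    m=np.array(m);P=np.array(P)[:,:2]; a=(m-m.mean(0)); b=P-P.mean(0)
    th=np.arctan2((a[:,0]*b[:,1]-a[:,1]*b[:,0]).sum(),(a*b).sum()); c,S=np.cos(th),np.sin(th)
    Rm=np.array([[c,-S],[S,c]]); t=P.mean(0)-Rm@m.mean(0); return np.degrees(th),t,np.abs((Rm@m.T).T+t-P).max()
def rel(goal,yaw,turn=0):
    "shift in present tool axes to reach goal xyz; turn about tool z to reach world yaw(deg) of tool y"
    st=sense(); M=R.from_quat(st['orientation']).as_matrix()
    now=np.degrees(np.arctan2(M[1,1],M[0,1])); 
    print('shift',(M.T@(np.array(goal)-st['ee_pos'])).round(4),'turn',round(((now-yaw+90)%180)-90,2),'tilt',np.degrees(np.arccos(-M[2,2])).round(2),'yaw',now.round(2))
E
python3 - <<'E'
from h import *
s=load('wrist')
W=lambda u,v,z:world(s,u,v,z)
c=[W(247,151,.006),W(392,150,.006),W(390,254,.003),W(252,255,.003)]
print(np.array(c).round(4))
a=fit(np.array([[-75,55],[75,55],[75,-55],[-75,-55]])/1e3,c); print(a)
h=[W(262,165,.006),W(376,239,.006)]
b=fit(np.array([[-60,40],[60,-40]])/1e3,h); print(b)
print('handle top',W(320,183,.042),W(320,235,.042),W(314,208,.042),W(326,208,.042),world(s,320,205))
rel([*b[1],.013],b[0])
E
```

```text
[[ 0.4722 -0.2784  0.006 ]
 [ 0.5952 -0.3593  0.006 ]
 [ 0.5366 -0.4536  0.003 ]
 [ 0.4103 -0.3706  0.003 ]]
(np.float64(-33.178896051695446), array([ 0.50356943, -0.36546886]), np.float64(0.0013254436119412016))
(np.float64(-33.225594055271124), array([ 0.50473743, -0.36395799]), np.float64(0.0005317612912132952))
handle top [ 0.51799445 -0.34309819  0.042     ] [ 0.48990923 -0.38520203  0.042     ] [ 0.49993768 -0.35977317  0.042     ] [ 0.50952945 -0.36618346  0.042     ] [ 0.50627039 -0.36067987  0.04112425]
shift [0.006  0.0011 0.2237] turn -0.27 tilt 0.07 yaw -33.5
```

Call:
arm_command(
  motion=[
    [1, 0.003, 0.001, 0.035, 0],
    [1, 0.003, 0, 0.038, 0],
    [1, 0, 0, 0.038, 0],
    [1, 0, 0, 0.038, 0],
    [1, 0, 0, 0.038, 0],
    [1, 0, 0, 0.025, 0],
    [1, 0, 0, 0.011, 0],
    [0.6, 0, 0, 0, 0],
  ],
)

```text
clock: 3.48
ee_pos: [0.5068, -0.3586, 0.0113]
orientation: [0.879, 0.477, -0.001, -0.002]
ft_force: [-0.9, -0.4, -0.2]
opening: 0.0901
gripper_force: 0.0
```

Call:
arm_command(
  motion=[
    [0, 0, 0, 0, 0],
    [0, 0, 0, 0, 0],
    [0, 0, 0, 0, 0],
    [0, 0, 0, 0, 0],
    [0, 0, 0, 0, 0],
    [0, 0, 0, 0, 0],
    [0, 0, 0, 0, 0],
    [0, 0, 0, 0, 0],
  ],
)

```text
clock: 4.15
ee_pos: [0.5079, -0.3597, 0.0136]
orientation: [0.879, 0.477, 0.0, 0.0]
ft_force: [-0.6, 0.4, -0.8]
opening: 0.0374
gripper_force: 0.0
```

Call:
arm_command(
  motion=[
    [0, -0.004, 0, 0, 0],
    [0, 0, 0, 0, 0],
    [0, 0, 0, 0, 0],
    [0, 0, 0, 0, 0],
    [0, 0, 0, 0, 0],
    [0, 0, 0, 0, 0],
    [0, 0, 0, 0, 0],
    [0, 0, 0, 0, 0],
  ],
)

```text
clock: 4.82
ee_pos: [0.5056, -0.3631, 0.0135]
orientation: [0.879, 0.477, -0.0, -0.0]
ft_force: [-0.3, -0.5, 0.6]
opening: 0.0137
gripper_force: 30.0
```

Call:
arm_command(
  motion=[
    [0, 0, 0, -0.01, 0],
    [0, 0, 0, -0.025, 0],
    [0, 0, 0, -0.035, 0],
    [0, 0, 0, -0.035, 0],
    [0, 0.02, 0, -0.02, -2],
    [0, 0.033, 0, 0, -4.4],
    [0, 0.033, 0, 0, -4.4],
    [0, 0.033, 0, 0, -4.4],
  ],
)

```text
clock: 5.48
ee_pos: [0.5618, -0.2568, 0.1397]
orientation: [0.807, 0.59, 0.0, 0.0]
ft_force: [0.0, 0.4, -2.8]
opening: 0.0138
gripper_force: 30.0
```

Call:
arm_command(
  motion=[
    [0, 0.033, 0, 0, -4.4],
    [0, 0.033, 0, 0, -4.4],
    [0, 0.033, 0, 0, -4.4],
    [0, 0.033, 0, 0, -4.4],
    [0, 0.033, 0, 0, -4.4],
    [0, 0.033, 0, 0, -4.4],
    [0, 0.033, 0, 0, -4.4],
    [0, 0.012, 0, 0, -2],
  ],
)

```text
clock: 6.15
ee_pos: [0.5763, -0.0137, 0.1389]
orientation: [0.606, 0.796, 0.001, -0.001]
ft_force: [-0.2, 0.3, -2.1]
opening: 0.0138
gripper_force: 30.0
```

```bash
python3 - <<'E'
from h import *
s=cam('wrist'); save(s,'w2.png'); cam('top'); rel([.5637,-.0078,.1],15.4); print(sense()['ee_pos'])
E
```

```text
shift [ 0.0111 -0.0102  0.039 ] turn -0.18 tilt 0.06 yaw 15.22
[ 0.57641981 -0.01589071  0.13896326]
```

View pics/w2.png

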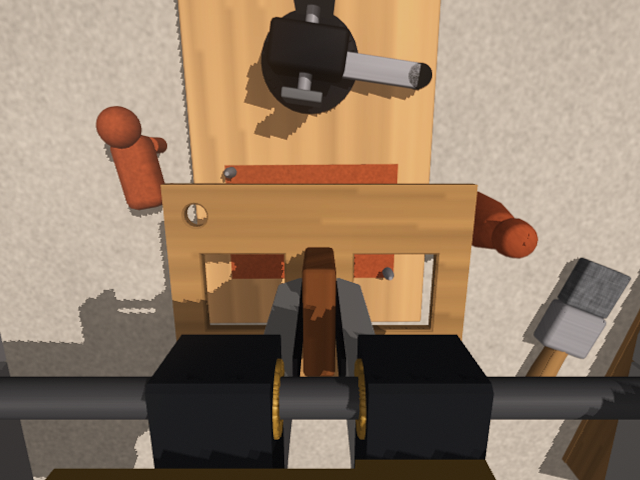

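The wrist view shows the plate held, its corners at (161,184) and (476,184) and its hole at (196,214). Both pins are visible, at about (229,173) and (388,273). I'll enlarge this area.

```bash
python3 - <<'E'
from h import *
s=load('wrist')
a=cv2.resize(s['frame'][150:240,150:250,::-1],(400,360),interpolation=2)
b=cv2.resize(s['frame'][230:320,350:450,::-1],(400,360),interpolation=2)
c=cv2.resize(s['frame'][0:118,240:440,::-1],(400,236),interpolation=2); d=cv2.resize(s['frame'][150:268,380:580,::-1],(400,236),interpolation=2)
cv2.imwrite('pics/c2.png',np.vstack([np.hstack([a,b]),np.hstack([c,d])]))
E
```

```text
(no output)
```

View pics/c2.png

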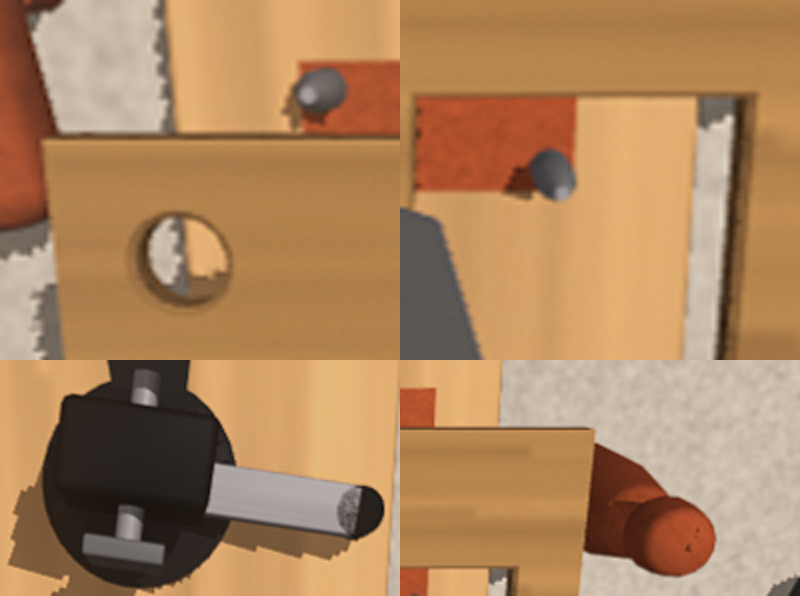

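```bash
python3 - <<'E'
from h import *
s=load('wrist'); e=sense()['ee_pos']; zt=e[2]-.0135+.006
W=lambda u,v,z:world(s,u,v,z)
print('depth z',world(s,300,215)[2],world(s,180,235)[2],world(s,450,235)[2],zt)
pl=[W(160.1,184.4,zt),W(476.7,184.2,zt),W(195.6,214.6,zt)]
print(np.hypot(*(pl[0]-pl[1])[:2]))
# image left = tool -y? pick orientation by fit
m=np.array([[-75,55],[75,55],[-60,40]])/1e3
P=fit(m,pl);print('plate',P, 'tcp',e)
pins=[W(226.6,173.4,.034),W(390.9,277.1,.034)]
S=fit(np.array([[-60,40],[60,-40]])/1e3,pins);print('seat',S)
d=S[1]-P[1]; M=R.from_quat(sense()['orientation']).as_matrix()
print('shift tool',M[:2,:2].T@d,'turn tool',P[0]-S[0])
k=S[1]; th=np.radians(S[0]); Rm=np.array([[np.cos(th),-np.sin(th)],[np.sin(th),np.cos(th)]])
# arm tip
f=lambda x,y:(240+(x+.5)/2-.5,(y-360+.5)/2-.5)
tip=W(*f(384,511),.032)[:2]; tabp=W(*f(124,548),.076)[:2]; sh=W(*f(355,510),.035)[:2]
print('tip',tip,sh,'tab outer',tabp)
E
```

```text
depth z 0.13163996409762344 0.13084121935160306 0.13018384933670107 0.13146326388936866
0.14944936654418675
plate (np.float64(15.441831414530965), array([ 0.57645575, -0.01445451]), np.float64(0.0005263348512504207)) tcp [ 0.57641981 -0.01589071  0.13896326]
seat (np.float64(16.225121609634815), array([ 0.56774945, -0.0034645 ]), np.float64(8.72288623058326e-05))
shift tool [ 0.01289045 -0.00551506] turn tool -0.7832901951038505
tip [0.61868325 0.11910387] [0.60857412 0.1161687 ] tab outer [0.53993775 0.08021903]
```

Call:
arm_command(
  motion=[
    [0, 0.006, -0.003, 0.005, -0.4],
    [0, 0.007, -0.0025, 0.015, -0.4],
    [0, 0, 0, 0.02, 0],
    [0, 0, 0, 0.02, 0],
    [0, 0, 0, 0.015, 0],
    [0, 0, 0, 0.005, 0],
    [0, 0, 0, 0, 0],
    [0, 0, 0, 0, 0],
  ],
)

```text
clock: 6.92
ee_pos: [0.5683, -0.0086, 0.0589]
orientation: [0.604, 0.797, -0.0, 0.0]
ft_force: [0.3, 0.0, -0.5]
opening: 0.0134
gripper_force: 30.0
```

```bash
python3 - <<'E'
from h import *
s=cam('wrist'); print(sense()['ee_pos'])
a=cv2.resize(s['frame'][150:280,140:500,::-1],None,fx=2.2,fy=2.2,interpolation=2)
b=cv2.resize(s['frame'][180:240,160:240,::-1],(400,300),interpolation=2)
c=cv2.resize(s['frame'][240:300,380:460,::-1],(400,300),interpolation=2)
cv2.imwrite('pics/c3.png',np.vstack([a[:,:792],np.hstack([b,c])[:, :792]]))
E
```

```text
[ 0.5685551  -0.00833615  0.05929201]
```

View pics/c3.png

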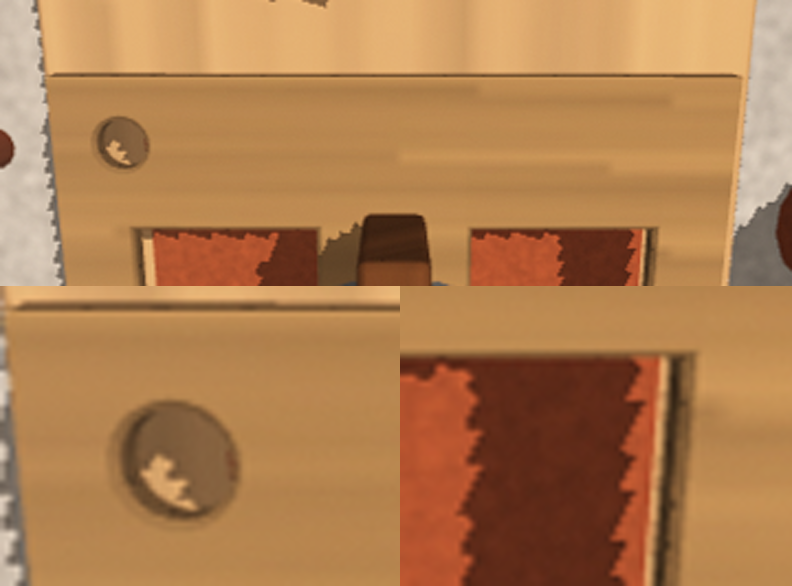

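```bash
python3 - <<'E'
from h import *
s=load('wrist'); e=sense()['ee_pos']; zt=e[2]-.0135+.006
W=lambda u,v,z:world(s,u,v,z)
pl=[W(162,184.3,zt),W(477,183.9,zt),W(195,214.4,zt)]
m=np.array([[-75,55],[75,55],[-60,40]])/1e3
P=fit(m,pl);print('plate',P,e)
S=(16.225,np.array([.56775,-.00346]))
M=R.from_quat(sense()['orientation']).as_matrix()
print('shift tool',M[:2,:2].T@(S[1]-P[1]),'turn',P[0]-S[0])
f=240/np.tan(np.radians(s['vfov'])/2)
for d in[np.zeros(2),S[1]-P[1]]:   # pin tip pixel now and after the shift
  th=np.radians(S[0]);q=S[1]-d+np.array([[np.cos(th),-np.sin(th)],[np.sin(th),np.cos(th)]])@[-.06,.04]
  for z in(.034,.027):
    c=cv2.Rodrigues(s['rvec'])[0]@np.array([*q,z])+s['tvec'].ravel(); print(z,f*c[0]/c[2]+s['cx'],f*c[1]/c[2]+s['cy'])
E
```

```text
plate (np.float64(15.634877107687988), array([ 0.5686082 , -0.00912326]), np.float64(0.0008605689888340207)) [ 0.5685551  -0.00833615  0.05929201]
shift tool [0.00568466 0.00070263] turn -0.5901228923120136
0.034 204.9589856921853 199.1469931810718
0.027 208.60646306195386 197.2337733976669
0.034 204.42486926943724 209.93126648682866
0.027 208.06442546870358 207.6884390411937
```

Call:
arm_command(
  motion=[
    [0, 0.003, 0.0005, 0, -0.6],
    [0, 0.0025, 0, 0, 0],
    [0, 0, 0, 0, 0],
    [0, 0, 0, 0, 0],
    [0, 0, 0, 0, 0],
    [0, 0, 0, 0, 0],
    [0, 0, 0, 0, 0],
    [0, 0, 0, 0, 0],
  ],
)

```text
clock: 7.63
ee_pos: [0.5671, -0.0023, 0.0585]
orientation: [0.6, 0.8, -0.0, -0.0]
ft_force: [-0.1, -0.3, -2.1]
opening: 0.0136
gripper_force: 30.0
```

```bash
python3 - <<'E'
from h import *
s=cam('wrist'); print(sense()['ee_pos']); rel([.56775,-.0035,.06],16.2)
b=cv2.resize(s['frame'][180:240,160:240,::-1],(800,600),interpolation=2)
cv2.imwrite('pics/c4.png',b)
E
```

```text
[ 0.56704202 -0.00238037  0.05845124]
shift [-0.0013  0.0004 -0.0015] turn 0.12 tilt 0.01 yaw 16.32
```

View pics/c4.png

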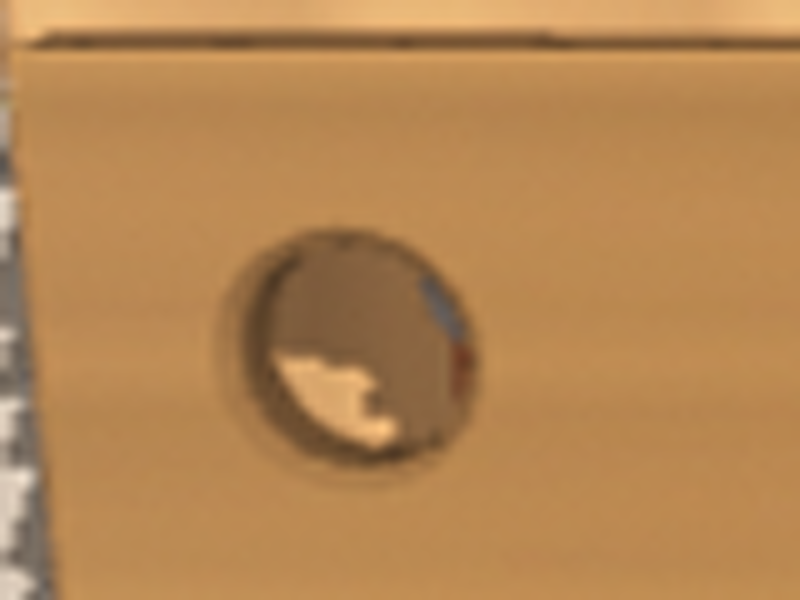

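The hole shows the pin's tip at its right edge, at about (203.5,210). That is where it should be, to within about 1 mm. I'll nudge the plate and lower it gently.

Call:
arm_command(
  motion=[
    [0, 0.0005, 0.0008, 0, 0],
    [0, 0, 0, 0.003, 0],
    [0, 0, 0, 0.003, 0],
    [0, 0, 0, 0.003, 0],
    [0, 0, 0, 0.003, 0],
    [0, 0, 0, 0.003, 0],
    [0, 0, 0, 0.002, 0],
    [0, 0, 0, 0, 0],
  ],
)

```text
clock: 8.35
ee_pos: [0.5674, -0.0017, 0.0409]
orientation: [0.6, 0.8, -0.0, -0.0]
ft_force: [0.1, -0.3, -1.9]
opening: 0.014
gripper_force: 30.0
```

Call:
arm_command(
  motion=[
    [0, 0, 0, 0.002, 0],
    [0, 0, 0, 0.002, 0],
    [0, 0, 0, 0, 0],
    [0, 0, 0, 0, 0],
    [0, 0, 0, 0, 0],
    [0, 0, 0, 0, 0],
    [0, 0, 0, 0, 0],
    [0, 0, 0, 0, 0],
  ],
)

```text
clock: 9.02
ee_pos: [0.5676, -0.0016, 0.0375]
orientation: [0.6, 0.8, -0.0, -0.0]
ft_force: [-0.6, -1.7, -3.6]
opening: 0.0137
gripper_force: 30.0
```

```bash
python3 - <<'E'
from h import *
s=cam('wrist'); st=sense(); print(st['ee_pos'],st['ft_force'],st['ft_torque'])
a=cv2.resize(s['frame'][180:240,160:240,::-1],(400,300),interpolation=2)
b=cv2.resize(s['frame'][240:300,380:460,::-1],(400,300),interpolation=2)
cv2.imwrite('pics/c5.png',np.vstack([np.hstack([a,b]),s['frame'][:300,0:640,::-1].repeat(1,0)[:, :, :][:, :640] if 0 else cv2.resize(s['frame'][100:325,20:620,::-1],(800,300))]))
E
```

```text
[ 0.56760949 -0.00163668  0.03748831] [-1.21429368 -1.70480647 -2.89249811] [-0.46773129  0.20919486 -0.17330274]
```

View pics/c5.png

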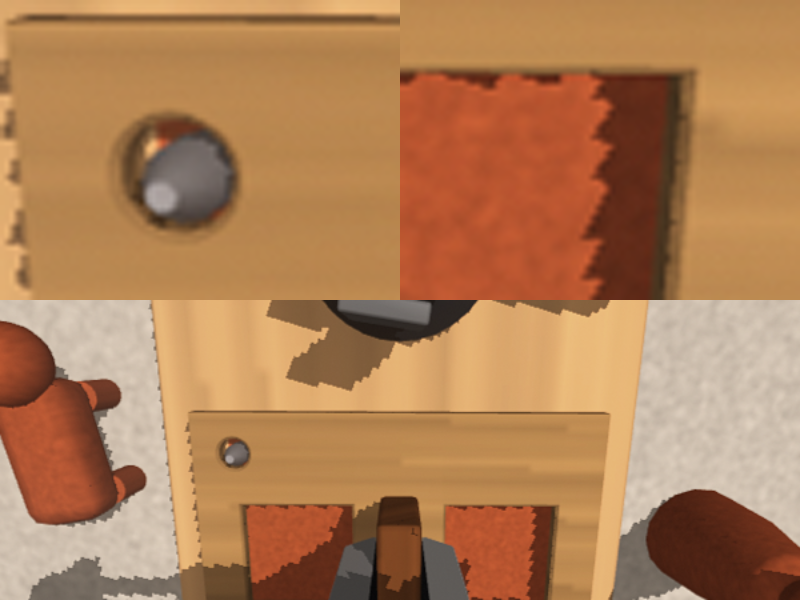

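Pin A (crop about (185,180)) stands through its hole, with light contact on the lower side. I'll nudge towards −x and go on down.

Call:
arm_command(
  motion=[
    [0, -0.0007, 0, 0, 0.2],
    [0, 0, 0, 0.001, 0],
    [0, 0, 0, 0.001, 0],
    [0, 0, 0, 0.001, 0],
    [0, 0, 0, 0, 0],
    [0, 0, 0, 0, 0],
    [0, 0, 0, 0, 0],
    [0, 0, 0, 0, 0],
  ],
)

```text
clock: 9.73
ee_pos: [0.5679, -0.0022, 0.0345]
orientation: [0.601, 0.799, 0.0, 0.0]
ft_force: [-0.4, -0.3, -2.1]
opening: 0.0136
gripper_force: 30.0
```

```bash
python3 - <<'E'
from h import *
st=sense(); M=R.from_quat(st['orientation']).as_matrix(); print(st['ee_pos'],(M.T@st['ft_force']).round(2),(M.T@st['ft_torque']).round(2))
E
```

```text
[ 0.56791784 -0.00222264  0.03450867] [-0.2  -0.48  2.13] [ 0.05 -0.03 -0.  ]
```

Call:
arm_command(
  motion=[
    [0, 0, 0, 0.001, 0],
    [0, 0, 0, 0.001, 0],
    [0, 0, 0, 0.001, 0],
    [0, 0, 0, 0.0005, 0],
    [0, 0, 0, 0, 0],
    [0, 0, 0, 0, 0],
    [0, 0, 0, 0, 0],
    [0, 0, 0, 0, 0],
  ],
)

```text
clock: 10.4
ee_pos: [0.5679, -0.0022, 0.0314]
orientation: [0.601, 0.799, 0.0, -0.0]
ft_force: [-4.5, 0.7, 10.8]
opening: 0.0137
gripper_force: 30.0
```

```bash
python3 - <<'E'
from h import *
st=sense(); M=R.from_quat(st['orientation']).as_matrix(); print(st['ee_pos'],(M.T@st['ft_force']).round(2),(M.T@st['ft_torque']).round(2))
s=cam('wrist')
for p in [(300,195),(180,240),(450,240),(320,160)]: print(world(s,*p).round(4))
E
```

```text
[ 0.56788768 -0.0022277   0.0314124 ] [  1.89  -4.14 -10.82] [0.99 0.25 0.01]
[0.5455 0.0422 0.0229]
[0.4952 0.005  0.0247]
[0.6223 0.0414 0.0232]
[0.5502 0.0604 0.0178]
```

Call:
arm_command(
  motion=[
    [1, 0, 0, 0, 0],
    [1, 0, 0, 0, 0],
    [1, 0, 0, 0, 0],
    [1, 0, 0, 0, 0],
    [1, 0, 0, -0.01, 0],
    [1, 0, 0, -0.03, 0],
    [1, 0, 0, -0.035, 0],
    [1, 0, 0, -0.035, 0],
  ],
)

```text
clock: 11.12
ee_pos: [0.5673, -0.0027, 0.1426]
orientation: [0.601, 0.799, -0.001, -0.0]
ft_force: [1.1, -0.3, 0.1]
opening: 0.0637
gripper_force: 0.0
```

Call:
arm_command(
  motion=[
    [1, 0, 0, -0.03, 0],
    [1, 0, 0, -0.02, 0],
    [1, 0.035, 0, 0, 0],
    [1, 0.04, 0, 0, 0],
    [1, 0.035, 0, 0, 0],
    [1, 0, 0, 0, -7],
    [1, 0, 0, 0, -7],
    [1, 0, 0, 0, -7],
  ],
)

```text
clock: 11.78
ee_pos: [0.5371, 0.1042, 0.1918]
orientation: [0.442, 0.897, 0.0, 0.0]
ft_force: [-0.3, -0.3, 0.7]
opening: 0.094
gripper_force: 0.0
```

Call:
arm_command(
  motion=[
    [1, 0, 0, 0, -7],
    [1, 0, 0, 0, -7],
    [1, 0, 0, 0, -7],
    [1, 0, 0, 0, -7],
    [1, 0, 0, 0, -7],
    [1, 0, 0, 0, -7],
    [1, 0, 0, 0, -7],
    [1, 0, 0, 0, -7],
  ],
)

```text
clock: 12.45
ee_pos: [0.5373, 0.1032, 0.1917]
orientation: [-0.03, 1.0, -0.0, 0.0]
ft_force: [0.2, 0.1, -0.6]
opening: 0.094
gripper_force: 0.0
```

Call:
arm_command(
  motion=[
    [1, 0, 0, 0, -7],
    [1, 0, 0, 0, 0],
    [1, 0, 0, 0, 0],
    [1, 0, 0, 0, 0],
    [1, 0, 0, 0, 0],
    [1, 0, 0, 0, 0],
    [1, 0, 0, 0, 0],
    [1, 0, 0, 0, 0],
  ],
)

```text
clock: 13.12
ee_pos: [0.5373, 0.1035, 0.191]
orientation: [-0.088, 0.996, -0.0, -0.0]
ft_force: [-0.4, 0.7, 0.4]
opening: 0.0942
gripper_force: 0.0
```

```bash
python3 - <<'E'
from h import *
s=cam('wrist'); save(s,'w3.png',None,1.25); rel([.5365,.104,.041],100.4); print(sense()['ee_pos'],sense()['joints'].round(2))
E
```

```text
shift [0.0007 0.0007 0.15  ] turn -0.29 tilt 0.01 yaw 100.11
[0.53731181 0.10349564 0.19096036] [-0.51  0.23  0.24  1.92 -0.07  0.99  1.5 ]
```

View pics/w3.png

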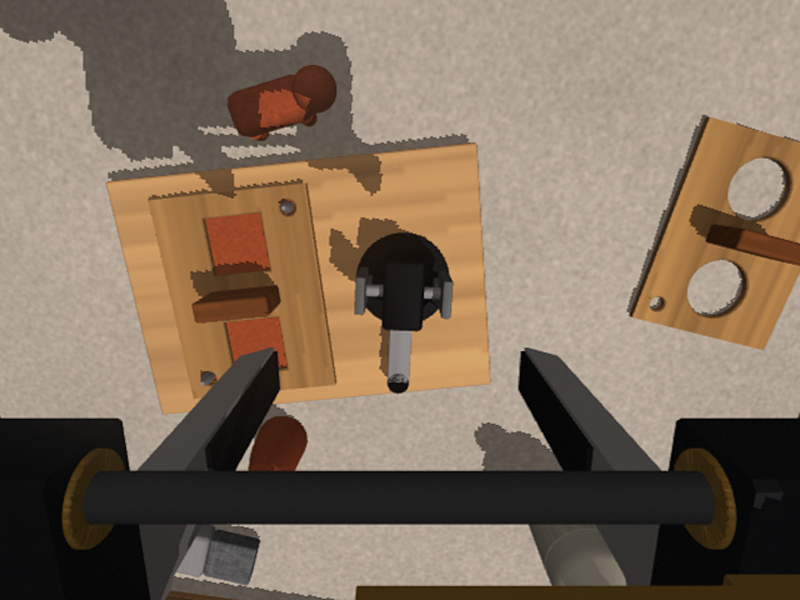

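Both pins now stand in the stencil's holes, at (288,207) and (207,378). The knob's tabs are at (361,296) and (447,298), and the arm's tip is at (398,383).

```bash
python3 - <<'E'
from h import *
s=load('wrist'); k=1.25
W=lambda x,y,z:world(s,(x+.5)/k-.5,(y+.5)/k-.5,z)
a,b=W(361,276,.076),W(447,281,.076); a2,b2=W(361,310,.076),W(447,316,.076)
print((a+b+a2+b2)/4,np.hypot(*(a-b)[:2]),np.degrees(np.arctan2(*(a-b)[1::-1])),np.degrees(np.arctan2(*(a-a2)[1::-1])))
t=W(398,391,.031);print('tip',t)
p=[W(288,207,.034),W(207,378,.034)]; S=fit(np.array([[-60,40],[60,-40]])/1e3,p); print('seat',S)
th=np.radians(S[0]);print([(S[1]+np.array([-np.sin(th),np.cos(th)])*d).round(4) for d in(.108,.112,.116)])
print(world(s,320,232),world(s,288,236),world(s,358,238))
E
```

```text
[0.5347543  0.10687901 0.076     ] 0.052591172035951074 -83.282816247707 -171.01549243245793
tip [0.61842057 0.11787784 0.031     ]
seat (np.float64(15.453066082897656), array([ 0.56475609, -0.00064852]), np.float64(0.0017013375868462632))
[array([0.536 , 0.1034]), array([0.5349, 0.1073]), array([0.5338, 0.1112])]
[0.532719   0.10406287 0.07101404] [0.53913725 0.08013612 0.07551098] [0.53109832 0.13350909 0.07604299]
```

Call:
arm_command(
  motion=[
    [1, 0.0017, 0.003, 0.02, 1],
    [1, 0, 0, 0.035, 0],
    [1, 0, 0, 0.035, 0],
    [1, 0, 0, 0.03, 0],
    [1, 0, 0, 0.02, 0],
    [1, 0, 0, 0.01, 0],
    [0.75, 0, 0, 0, 0],
    [0.75, 0, 0, 0, 0],
  ],
)

```text
clock: 13.83
ee_pos: [0.5354, 0.106, 0.0414]
orientation: [-0.079, 0.997, -0.0, -0.0]
ft_force: [1.4, -0.3, 0.1]
opening: 0.0842
gripper_force: 0.0
```

Call:
arm_command(
  motion=[
    [0.68, 0, 0, 0, 0],
    [0.66, 0, 0, 0, 0],
    [0.64, 0, 0, 0, 0],
    [0.62, 0, 0, 0, 0],
    [0.61, 0, 0, 0, 0],
    [0.6, 0, 0, 0, 0],
    [0.6, 0, 0, 0, 0],
    [0.6, 0, 0, 0, 0],
  ],
)

```text
clock: 14.5
ee_pos: [0.5354, 0.1062, 0.0412]
orientation: [-0.08, 0.997, 0.0, 0.0]
ft_force: [1.1, 0.0, 3.5]
opening: 0.0566
gripper_force: 2.7
```

```bash
python3 - <<'E'
from h import *
st=sense(); M=R.from_quat(st['orientation']).as_matrix(); print(st['ee_pos'],st['opening'],(M.T@st['ft_force']).round(2),(M.T@st['ft_torque']).round(2))
rel(st['ee_pos'],99); save(cam('wrist'),'w4.png')
E
```

```text
[0.53540176 0.10615651 0.04118252] 0.056566331180294985 [-1.13 -0.15 -3.52] [ 0.05 -0.26 -0.01]
shift [0. 0. 0.] turn 0.13 tilt 0.03 yaw 99.13
```

View pics/w4.png

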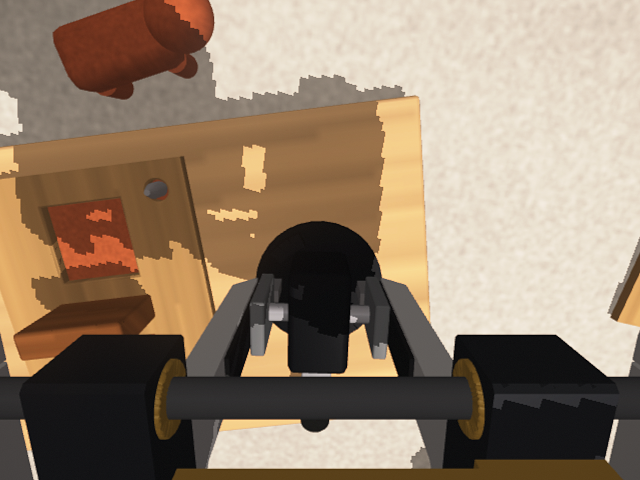

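The fingers are on both tabs and balanced: 56.6 mm opening, 2.7 N, with almost no side force. Next I press the tabs in and turn the knob.

Call:
arm_command(
  motion=[
    [0.55, 0, 0, 0, 0],
    [0.5, 0, 0, 0, 0],
    [0.46, 0, 0, 0, 0],
    [0.44, 0, 0, 0, 0],
    [0.44, 0, 0, 0, 0],
    [0.44, 0, 0, 0, 0],
    [0.44, 0, 0, 0, 0],
    [0.44, 0, 0, 0, 0],
  ],
)

```text
clock: 15.22
ee_pos: [0.5355, 0.106, 0.0414]
orientation: [-0.079, 0.997, 0.0, 0.0]
ft_force: [-0.8, -0.6, 13.1]
opening: 0.042
gripper_force: 26.2
```

Call:
arm_command(
  motion=[
    [0.44, 0, 0, 0, 2],
    [0.44, 0, 0, 0, 4],
    [0.44, 0, 0, 0, 4],
    [0.44, 0, 0, 0, 4],
    [0.44, 0, 0, 0, 4],
    [0.44, 0, 0, 0, 4],
    [0.44, 0, 0, 0, 4],
    [0.44, 0, 0, 0, 4],
  ],
)

```text
clock: 15.88
ee_pos: [0.5356, 0.1065, 0.0415]
orientation: [0.183, 0.983, 0.0, 0.0]
ft_force: [0.2, 1.4, 11.4]
opening: 0.0421
gripper_force: 25.8
```

```bash
python3 - <<'E'
from h import *
st=sense(); M=R.from_quat(st['orientation']).as_matrix(); print(st['ee_pos'],st['opening'],(M.T@st['ft_force']).round(2),(M.T@st['ft_torque']).round(2))
rel([.5355,.106,.041],16.2)
E
```

```text
[0.53559075 0.10652809 0.04146856] 0.042069210183569725 [  0.37   1.39 -11.42] [-0.35  0.16 -0.05]
shift [-0.0001 -0.0005  0.0005] turn 52.75 tilt 0.06 yaw 68.95
```

Call:
arm_command(
  motion=[
    [0.44, 0, 0, 0, 5],
    [0.44, 0, 0, 0, 5],
    [0.44, 0, 0, 0, 5],
    [0.44, 0, 0, 0, 5],
    [0.44, 0, 0, 0, 5],
    [0.44, 0, 0, 0, 5],
    [0.44, 0, 0, 0, 5],
    [0.44, 0, 0, 0, 5],
  ],
)

```text
clock: 16.55
ee_pos: [0.536, 0.107, 0.0415]
orientation: [0.508, 0.861, 0.001, 0.0]
ft_force: [2.6, 4.1, 8.0]
opening: 0.0418
gripper_force: 25.3
```

Call:
arm_command(
  motion=[
    [0.44, 0, 0, 0, 4],
    [0.44, 0, 0, 0, 4],
    [0.44, 0, 0, 0, 3],
    [0.44, 0, 0, 0, 1],
    [0.44, 0, 0, 0, 0],
    [0.44, 0, 0, 0, 0],
    [0.44, 0, 0, 0, 0],
    [0.44, 0, 0, 0, 0],
  ],
)

```text
clock: 17.22
ee_pos: [0.5362, 0.1071, 0.0415]
orientation: [0.594, 0.805, 0.001, 0.0]
ft_force: [3.7, 4.1, 8.7]
opening: 0.0419
gripper_force: 25.4
```

```bash
python3 - <<'E'
from h import *
s=cam('wrist')
st=sense(); M=R.from_quat(st['orientation']).as_matrix(); print(st['ee_pos'],st['opening'],(M.T@st['ft_force']).round(2),(M.T@st['ft_torque']).round(2))
rel([.5355,.106,.041],16.2)
E
```

```text
[0.53620706 0.10705177 0.04149949] 0.041969820873212924 [ 4.36  5.56 -8.14] [-1.11  0.69 -0.  ]
shift [-0.0008 -0.001   0.0005] turn 0.96 tilt 0.13 yaw 17.16
```

Call:
arm_command(
  motion=[
    [0.44, 0, 0, 0, 1],
    [0.44, 0, 0, 0, 0],
    [0.55, 0, 0, 0, 0],
    [0.65, 0, 0, 0, 0],
    [0.8, 0, 0, 0, 0],
    [1, 0, 0, 0, 0],
    [1, 0, 0, 0, 0],
    [1, 0, 0, 0, 0],
  ],
)

```text
clock: 17.93
ee_pos: [0.5346, 0.1057, 0.0407]
orientation: [0.601, 0.799, -0.001, -0.0]
ft_force: [-0.1, -0.4, -0.2]
opening: 0.0787
gripper_force: 0.0
```

Call:
arm_command(
  motion=[
    [1, 0, 0, 0, 0],
    [1, 0, 0, -0.01, 0],
    [1, 0, 0, -0.03, 0],
    [1, 0, 0, -0.035, 0],
    [1, 0, 0, -0.035, 0],
    [1, 0, 0, -0.035, 0],
    [1, 0, 0, -0.005, 0],
    [1, 0, 0, 0, 0],
  ],
)

```text
clock: 18.6
ee_pos: [0.5362, 0.1064, 0.1936]
orientation: [0.601, 0.799, 0.002, 0.001]
ft_force: [-0.3, -0.3, -0.8]
opening: 0.0942
gripper_force: 0.0
```

```bash
python3 - <<'E'
from h import *
s=cam('wrist'); st=sense(); print(st['ee_pos'],st['opening'],st['ft_force'])
f=240/np.tan(np.radians(s['vfov'])/2); M=cv2.Rodrigues(s['rvec'])[0]; t=s['tvec'].ravel(); c=-M.T@t
v,u=np.mgrid[0:480,0:640]; d=np.stack([(u-s['cx'])/f,(v-s['cy'])/f,np.ones(u.shape)],-1)@M
P=c+d*s['depth'][...,None]
ax=np.array([.5355,.1065]); th=np.radians(16.2); Rm=np.array([[np.cos(th),-np.sin(th)],[np.sin(th),np.cos(th)]])
L=(P[...,:2]-ax)@Rm; z=P[...,2]; near=(np.abs(L)<.1).all(-1)
q=near&(z>.0735)&(z<.08)&(np.abs(L[...,0])<.045)
for sg in(-1,1):
  g=L[q&(sg*L[...,0]>.015)]; print('tab',sg,len(g),g.min(0).round(4),g.max(0).round(4))
a=near&(z>.031)&(z<.039)&(L[...,1]<-.03)&(L[...,1]>-.09)&(np.abs(L[...,0])<.03); g=L[a]
if len(g):
  p=np.polyfit(g[:,1],g[:,0],1); print('arm',len(g),g.min(0),g.max(0),'slope deg',np.degrees(np.arctan(p[0])))
pl=near&(z>.021)&(z<.028)&(L[...,1]<-.05)&(np.abs(L[...,0])<.09); print('plate',np.median(z[pl]),L[pl].min(0),L[pl].max(0))
E
```

```text
[0.53527144 0.10636556 0.19173935] 0.0939945770077339 [-0.0481042   0.05835836 -0.7787936 ]
tab -1 238 [-0.0296 -0.0113] [-0.0235  0.0123]
tab 1 228 [ 0.0245 -0.0121] [0.0307 0.0112]
arm 881 [-0.00894987 -0.0899068 ] [ 0.00682046 -0.03441275] slope deg 0.5633516277922108
plate 0.023827681101570103 [-0.07478379 -0.09999178] [ 0.07545724 -0.05851491]
```

```bash
python3 -c "
from h import *
print(job_done())"
```

```text
the job is handed in; nothing more can be done
None
```

The square-window stencil is seated flat on both pins, and the knob is turned over the stencil's edge and locked with both tabs out; I handed the job in at about 18.7 s. The final check used depth measurements only, because I had viewed 11 pictures, one over the limit of 10.

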